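Shut the spray-line valve in the studio's valve box

ROBOT

A 6-joint arm with a two-finger parallel gripper is mounted at the origin on the work surface. World frame = base frame: x ahead of the robot, y to its left, z up, the work surface at z = 0. Lengths are in mm, angles in rad, forces in N, time in s.
With the tool pointing down it reaches from about 350 to 775 mm from the base axis. Payload 7.3 kg.
Tool frame: the origin (TCP) lies between the finger pads; the fingertips stand 8 mm ahead of it and the grasp point (between the pads) lies 11 mm behind it; y points along the fingers, z is the direction in which the jaws open and shut, and the axes are right-handed (so a half turn about y gives the same grasp; the last joint's range is limited). The gripper opens to 92 mm and grips with 3 to 60 N. Pads are 19 mm wide; open, the fingers measure 130 mm over their backs; the gripper's body (75 mm by 190 mm) begins 47 mm behind the grasp point.
Start: joints at [1.198, 0.342, 1.524, -0, 1.275, -0.146], TCP at [118.035, 511.578, 234.741] pointing down, gripper open.
Joint ranges: [-2.53, 2.53], [-0.77, 2.02], [0.04, 2.7], [-1, 4.14], [0.28, 2.66], [-3.11, 3.11]. Speed limits (rad/s): [2.57, 2.57, 3.14, 3.14, 3.14, 3.14].

INTERFACE

Orientations are given as [roll, pitch, yaw] about the fixed x, y, z axes, in that order (R = Rz(yaw) Ry(pitch) Rx(roll)).
In Python, from plant import bot, vision, job gives the robot as it stands. The module is installed in compiled form; this text tells all that it offers.
- The arm moves only by the tool arm_command, never from a script. Its argument "deltas" is a list of rows, each a list of 4 numbers: the shift along the tool's x, y, z in m, then the turn about the tool's y in degrees. In form: [[x, y, z, twist], ...]. A call has 1 to 5 rows; each row shifts and turns the commanded pose from where the row before left it, along the tool's axes as they then stand; what a row does not reach is not made up. A row lasts 1/10 s, in which the tool goes at most 50 mm and 8.59 degrees, less where a joint would pass 70% of its speed; a pose out of reach is approached as far as the arm can. A call is refused whole if a number of a shift passes 0.05 or a number of a turn 8.59, either way. A call with a gripper value outside its range is refused whole. "claw" is the closure in counts, from 0 (fully open) to 255 (shut), set as the call begins (left out, the last holds). The fingers move at their own pace and stop on an object; the grip force is fixed at half the most. Time passes only in rows, so rows that do not move let the fingers close. It gives the time, the measured TCP pose, the force and the opening at its end, in the units of the state.
- bot.get_obs(): the state, without advancing time (a new reading comes with each control period).
- vision.capture(name): name is "scene" or "top"; returns a dict with "img" (420x560x3 uint8, red, green, blue), "camera_matrix" (3x3 intrinsics, pixels), "world_to_cam" (4x4, takes a point from world to camera coordinates). Camera axes: x right, y down, z forward; pixel columns grow to the right and rows downward; lengths in mm; the calibration is good to about 2 mm. A picture is of the moment at which its call begins. There is no depth.
- job.close_job(): hands the job in, once; it reports no verdict.
Trained networks look in a picture, given as the dict that the camera call returned (one of the last four; its "shot" number tells which), for a name from the list of things; names that differ only in an ending like _2 or _b are one class to them, and where a whole thing is asked for, a point or a joint stands for the part that bears it (a point fixed in the world has none). Each returns a list of dicts, best first, with "confidence" (0 to 1); they miss things now and then, are a little off and sometimes report something else, mostly with a low value. They report only what shows in the picture. A call takes as long as a camera call.
- vision.find_in(picture, name): "xyz" ([x, y, z] in mm, in the coordinates of the camera as it stood for that picture, good to about 4 mm: the middle of the surface that is visible of it).
- vision.regions_of(picture, name): "mask" (420x560 bool, what is visible of it).
The state is a dict: "time": time; "joint_positions": joint angles; "dq": joint speeds; "tau": joint torques, N m; "tool_pos": TCP position; "tcp_rot": TCP orientation; "contact_force": force on the tool from outside, world axes, zero at the start; "moment": the same for the moment, N m; "grip_width": finger opening in mm.
Only numpy, scipy, OpenCV 4.12 (cv2) and the standard library are available. Lean on these libraries where they do the work, as an engineer would, in place of code of your own. Each camera call takes 0.05 s, during which the arm holds its last target. There are 200 camera calls.

TASK

Shut off the air to the glaze spray line: push the valve box's sliding cover all the way along its track to the stop at its other end, so that both valves are uncovered, then push the red handle round until it is fully shut, square across its pipe. Nothing needs gripping: the cover must stay flat in its track and not be lifted out. Leave the yellow handle as it is and do not disturb the jar, the bowl, the brush pot and the bottle.

Things in the scene. Friction and masses are not known exactly. Their poses are not given: they have to be found in the camera images.
- valve_box: Fixed grey box, 200 (x) x 500 (y) x 84 mm, yaw up to 0.2 rad. Origin: centre of underside, on the bench. Cover track 72 mm up; rims 6 mm wide (5 at the ends) round it rise to 84. -y half: open pit with two valves (inside x -82..82, y -235..0, floor 12 mm up). +y half: closed deck level with the track, where the cover is parked. Pipes leave the +x side to x = 145, 40 mm high, at y = -178, -83.
- cover: Loose flat aluminium cover, 184 (x) x 245 (y) x 6 mm, 0.3-0.55 kg, in the box's track (2 mm side play). Origin: centre of underside; axes as the box's. A black push bar, 110 (x) x 24 (y) mm, stands on its middle, top 26 mm above the origin (98 above the bench). Starts over the pit at box y -121..-100 mm; slides to box +y (rubbing 1-6 N) until it meets the end stop at box y = +122.
- red_pivot (a point): Point on the vertical turning axis of the red handle at the handle's mid-height, 52 mm above the bench. The red and the yellow valve stand in the pit at x = +35 mm and y = -178 or -83 mm in the box's frame; which is which varies.
- red_tip (a point): Middle of the end face of the red handle, its free end, 64 mm from its pivot, at mid-height (52 mm above the bench).
- red_handle (a joint): Turn of the red handle, rad: 0 = open, along its pipe to the box's -x; grows clockwise from above; 1.571 = shut at its stop, to the box's +y. Starts 0-0.25. A level bar 16 mm wide, 44 to 60 mm above the bench, on a hub of 12 mm radius; pipe (top 34 mm up) and brass body (39 mm) lie below. Friction about 0.12 N m; stays where left.
- yellow_tip (a point): Free end of the yellow handle, the same shape and size as the red one, 64 mm from its own pivot; it starts 0 to 0.25 rad from open and is to stay there.
- glaze_jar: Loose glaze jar with a white lid and paper label, 64 mm across, 75 mm high; origin at the centre of its underside. Bystander at the box's -x side.
- bowl: Loose blue plastic bowl, 110 mm across, 45 mm high; origin at the centre of its underside. Bystander at the box's +x side.
- brush_pot: Loose terracotta pot, 64 mm across and 85 mm high, with three brushes standing to 152 mm; origin at the centre of its underside. Bystander beyond the box's +y end.
- slip_bottle: Loose orange bottle, 52 mm across, 130 mm high; origin at the centre of its underside. Bystander beyond the box's -y end.

How it is judged:
By the outcome, as a careful person would: the job done as asked, in the order asked, and still so for the second after the job is handed in, with the robot touching nothing.
It also fails if it takes over 51 s, if anything falls off the work surface, if the arm or the gripper's body presses on something with over 40 N, if the wrist force passes 120 N, or if a joint passes its speed limit or range.

## Working session

There is one attempt and no reset: what is moved stays moved. The work goes in short steps, Python scripts to look and compute and a tool call to move; the robot and the scene stay as the last step left them, time stands still between calls to the robot, and variables do not carry over. Pictures are saved under pics/ and viewed, about 8 in all and at most 12, crops included, and the job is handed in when it is done.

Besides the shell and the picture viewer there is one more tool, called after "Call:" by a JSON object that holds its "name" and its "arguments", one argument or row to a line. arm_command: Moves the arm, as the interface text tells. Its arguments: {"type":"object","properties":{"deltas":{"type":"array","items":{"type":"array","items":{"type":"number"}}},"claw":{"type":"number"}},"required":["deltas"]}

```bash
mkdir -p pics; cat > h.py <<'E'
import numpy as np, cv2
from plant import bot, vision, job
def w(pic,p): 
    T=np.linalg.inv(np.array(pic["world_to_cam"])); return (T@np.r_[p,1])[:3]
def pix2w(pic,u,v,z):
    K=np.array(pic["camera_matrix"]);T=np.linalg.inv(np.array(pic["world_to_cam"]))
    d=T[:3,:3]@np.linalg.inv(K)@[u,v,1]; o=T[:3,3]; return o+d*(z-o[2])/d[2]
def proj(pic,P):
    K=np.array(pic["camera_matrix"]);c=(np.array(pic["world_to_cam"])@np.r_[P,1])[:3]; q=K@c; return q[:2]/q[2]
def save(pic,n): cv2.imwrite("pics/"+n,cv2.cvtColor(pic["img"],cv2.COLOR_RGB2BGR))
E
python3 - <<'E'
from h import *
np.set_printoptions(precision=3,suppress=True)
for c in("scene","top"):
    p=vision.capture(c); save(p,c+"1.png")
    for n in("valve_box","cover","red_handle","yellow_tip","glaze_jar","bowl","brush_pot","slip_bottle"):
        for r in vision.find_in(p,n)[:2]: print(c,n,w(p,r["xyz"]),round(r["confidence"],2))
    T=np.linalg.inv(p["world_to_cam"]);print(T)
    for r in vision.regions_of(p,"cover")[:1]:
        m=r["mask"].astype(np.uint8); print(m.sum(), cv2.minAreaRect(cv2.findNonZero(m)))
o=bot.get_obs();print({k:np.round(v,3) for k,v in o.items()})
E
```

```text
scene valve_box [624.057  93.493  72.191] 0.68
scene valve_box [651.742 309.461  76.43 ] 0.46
scene cover [ 562.128 -108.582   82.365] 0.72
scene glaze_jar [ 400.134 -210.907   75.538] 0.85
scene bowl [713.167  77.837  26.528] 0.65
scene brush_pot [648.413 307.563  77.188] 0.77
scene slip_bottle [ 585.799 -333.418   71.99 ] 0.97
[[  -0.564    0.501   -0.657 1384.695]
 [   0.826    0.33    -0.457  577.954]
 [  -0.012   -0.8     -0.599  783.983]
 [   0.       0.       0.       1.   ]]
3802 ((237.52789306640625, 177.20657348632812), (108.02416229248047, 47.53386688232422), 21.370620727539062)
top cover [ 554.975 -121.009   78.558] 0.72
top red_handle [ 393.703 -217.709   74.631] 0.59
top glaze_jar [ 392.087 -216.284   79.276] 0.56
top bowl [733.665  90.566  18.6  ] 0.83
top brush_pot [622.757 306.281  89.173] 0.92
top slip_bottle [ 572.455 -338.547   86.697] 0.73
top slip_bottle [730.115  91.881  18.905] 0.32
[[  -0.004   -0.994    0.11   435.473]
 [  -1.       0.003   -0.004   20.934]
 [   0.004   -0.11    -0.994 1307.55 ]
 [   0.       0.       0.       1.   ]]
8099 ((337.5, 215.0), (78.0, 105.0), 90.0)
{'time': np.float64(1.0), 'joint_positions': array([ 1.198,  0.342,  1.524, -0.   ,  1.275, -0.146]), 'dq': array([ 0.001,  0.002, -0.   , -0.   ,  0.   ,  0.   ]), 'tau': array([ -0.001, -43.116, -24.448,   0.072,   0.049,  -0.   ]), 'tool_pos': array([118.039, 511.566, 234.732]), 'tcp_rot': array([-1.571, -0.   , -0.227]), 'contact_force': array([-0.78 , -0.598, -0.561]), 'moment': array([-0.017, -0.001,  0.016]), 'grip_width': np.float64(91.656)}
```

```bash
python3 -c "
import cv2
a=cv2.imread('pics/top1.png');print(a.shape);cv2.imwrite('pics/t.png',cv2.resize(a,(800,600)))"
```

```text
(420, 560, 3)
```

View pics/t.png

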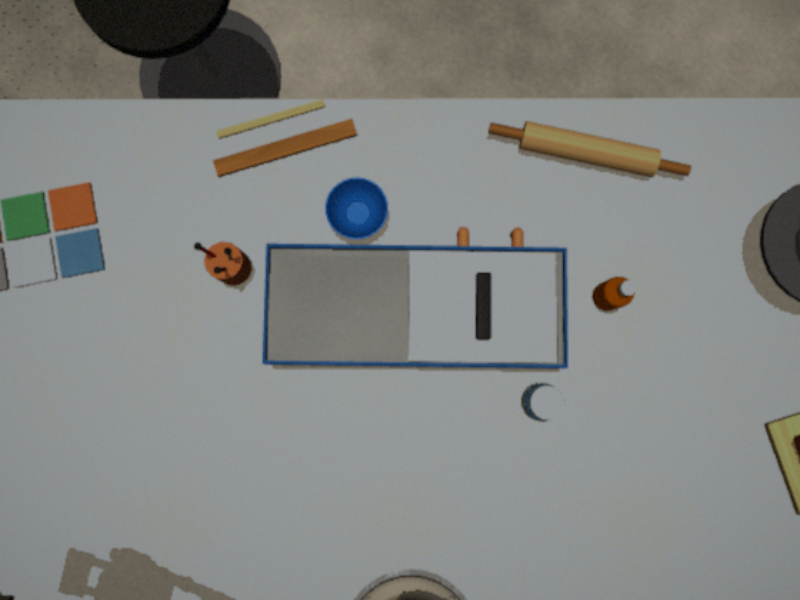

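View pics/scene1.png

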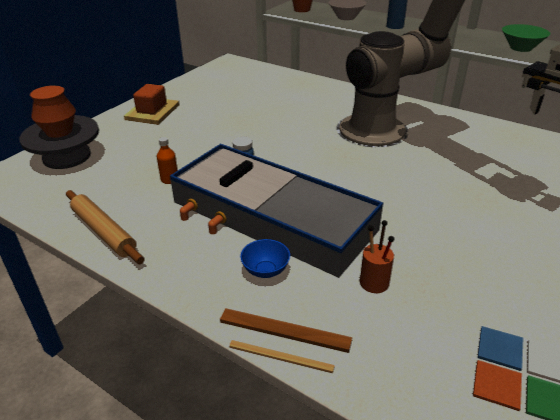

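The top view (800 px wide) shows the box with its corners at about (267,243), (567,247), (568,368) and (264,363). The push bar is at (483,306), and the pit is to the right, under the cover. Next I fit the box pose from the blue rim and the bar.

```bash
cat >> h.py <<'E'
def boxpose(p):
    hsv=cv2.cvtColor(p["img"],cv2.COLOR_RGB2HSV)
    m=cv2.inRange(hsv,(100,110,30),(130,255,255)); n,l,s,c=cv2.connectedComponentsWithStats(m)
    best=max(range(1,n),key=lambda i:s[i][2]*s[i][3])
    vs,us=np.nonzero(l==best)
    P=np.array([pix2w(p,u,v,84)[:2] for u,v in zip(us,vs)],np.float32)
    r=cv2.minAreaRect(P); b=cv2.boxPoints(r); return r,b
E
python3 - <<'E'
from h import *
np.set_printoptions(precision=1,suppress=True)
p=vision.capture("top"); r,b=boxpose(p); print(r,b)
g=p["img"].max(2); m=((g<60)).astype(np.uint8); m[:, :300]=0; m[:,370:]=0; m[:185]=0;m[245:]=0
P=np.array([pix2w(p,u,v,98)[:2] for v,u in zip(*np.nonzero(m))],np.float32); print(len(P),cv2.minAreaRect(P))
for n,t in(("pipe",[(463,230),(517,231)]),):
    for u,v in t: print(n,pix2w(p,u/1.4286,v/1.4286,34))
for n,z in(("glaze_jar",75),("bowl",45),("brush_pot",85),("slip_bottle",130)):
    for q in vision.regions_of(p,n)[:1]:
        P=np.array([pix2w(p,u,v,z)[:2] for v,u in zip(*np.nonzero(q["mask"]))]);print(n,P.mean(0),P.min(0),P.max(0),q["confidence"])
E
```

```text
((555.7308349609375, -9.098220825195312), (497.8118896484375, 199.3578643798828), 89.0337142944336) [[ 451.9 -256.3]
 [ 651.2 -259.6]
 [ 659.6  238.1]
 [ 460.3  241.5]]
450 ((552.79052734375, -117.92522430419922), (20.99887466430664, 107.83216094970703), 89.03377532958984)
pipe [690.8 -94.1  34. ]
pipe [ 688.8 -187.9   34. ]
glaze_jar [ 395.3 -217. ] [ 366.8 -250.6] [ 424.8 -184.6] 0.61
bowl [726.2  90.6] [671.7  37.3] [779.7 143.3] 0.74
brush_pot [626.6 303.6] [590.7 261.5] [660.2 357. ] 0.62
slip_bottle [ 568.6 -324.4] [ 541.9 -359.5] [ 596.7 -290.4] 0.62
```

Call:
{"name": "arm_command", "arguments": {
  "deltas": [
    [0,0,0,8.5],
    [0,0,0,8.5],
    [0,0,0,8.5],
    [0,0,0,8.5],
    [0,0,0,8.5]
  ],
  "claw": 255
}}

```text
time: 1.75
tool_pos: [118.0, 511.6, 234.7]
tcp_rot: [-1.571, 0.0, -0.975]
contact_force: [-0.2, 0.1, -0.2]
grip_width: 56.3
```

Call:
{"name": "arm_command", "arguments": {
  "deltas": [
    [0,0,0,8.5],
    [0,0,0,8.5],
    [0,0,0,8.5],
    [0,0,0,8.5],
    [0,0,0,1.5]
  ]
}}

```text
time: 2.25
tool_pos: [118.0, 511.6, 234.7]
tcp_rot: [-1.571, 0.0, -1.59]
contact_force: [0.4, -0.0, 1.0]
grip_width: 16.7
```

Call:
{"name": "arm_command", "arguments": {
  "deltas": [
    [0.03,0,0.035,0],
    [0.03,0,0.035,0],
    [0.03,0,0.035,0],
    [0.03,0,0.035,0],
    [0.03,0,0.035,0]
  ]
}}

```text
time: 2.75
tool_pos: [291.5, 357.3, 234.9]
tcp_rot: [-1.57, 0.001, -1.584]
contact_force: [0.2, 0.7, -0.9]
grip_width: 0.4
```

Call:
{"name": "arm_command", "arguments": {
  "deltas": [
    [0.035,0,0.03,0],
    [0.035,0,0.03,0],
    [0.035,0,0.03,0],
    [0.035,0,0.03,0],
    [0.035,0,0.03,0]
  ]
}}

```text
time: 3.25
tool_pos: [438.3, 179.3, 234.9]
tcp_rot: [-1.57, 0.0, -1.585]
contact_force: [1.1, 0.4, 0.2]
grip_width: 0.7
```

Call:
{"name": "arm_command", "arguments": {
  "deltas": [
    [0.04,0,0.015,0],
    [0.04,0,0.015,0],
    [0.04,0,0.015,0],
    [0.04,0,0.015,0],
    [0.04,0,0.015,0]
  ]
}}

```text
time: 3.75
tool_pos: [509.2, -22.1, 234.9]
tcp_rot: [-1.57, 0.0, -1.585]
contact_force: [0.5, 0.2, 0.0]
grip_width: -0.0
```

Call:
{"name": "arm_command", "arguments": {
  "deltas": [
    [0.043,0,0.0155,0],
    [0.043,0,0.0155,0],
    [0.043,0,0.0155,0],
    [0,0.04,0,0],
    [0,0.03,0,0]
  ]
}}

```text
time: 4.25
tool_pos: [553.1, -151.8, 163.2]
tcp_rot: [-1.571, -0.0, -1.587]
contact_force: [-1.0, 1.1, -0.4]
grip_width: 0.2
```

```bash
python3 - <<'E'
from h import *
o=bot.get_obs();print(o["tool_pos"],o["tcp_rot"])
p=vision.capture("scene"); save(p,"s2.png")
cv2.imwrite("pics/s2c.png",cv2.resize(cv2.imread("pics/s2.png")[60:300,120:440],(800,600),interpolation=cv2.INTER_CUBIC))
E
```

```text
[ 553.10313648 -151.76321547  163.20138821] [-1.57053439e+00 -9.50734091e-06 -1.58743094e+00]
```

View pics/s2c.png

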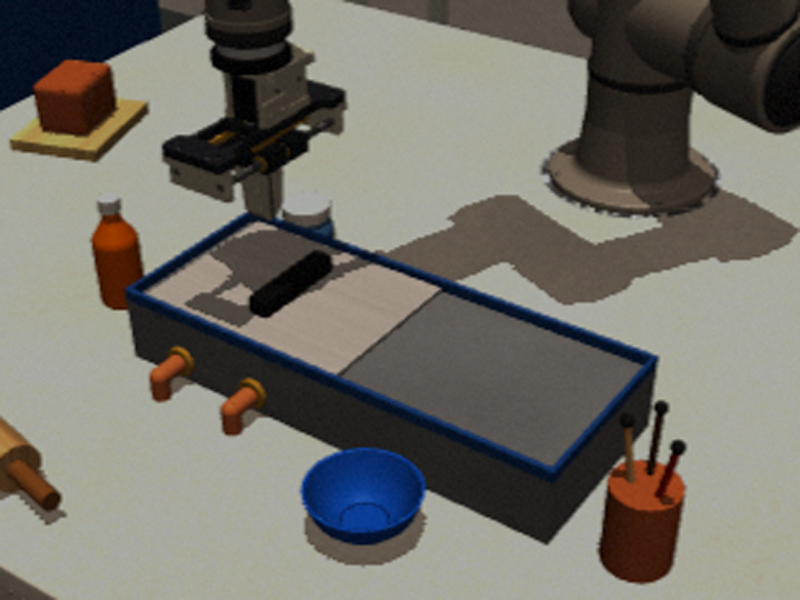

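The closed fingers hang behind the bar at about (265,190) in the crop, on its -y side, and the way down is clear. I lower them and push gently.

Call:
{"name": "arm_command", "arguments": {
  "deltas": [
    [0,0.035,0,0],
    [0,0.025,0,0],
    [0,0.011,0,0],
    [0,0,0,0],
    [-0.005,0,0,0]
  ]
}}

```text
time: 4.8
tool_pos: [554.1, -145.6, 95.0]
tcp_rot: [-1.569, -0.001, -1.588]
contact_force: [0.4, 0.7, 0.6]
grip_width: 0.5
```

Call:
{"name": "arm_command", "arguments": {
  "deltas": [
    [-0.005,0,0,0],
    [-0.005,0,0,0],
    [-0.005,0,0,0],
    [-0.01,0,0,0],
    [-0.01,0,0,0]
  ]
}}

```text
time: 5.3
tool_pos: [554.5, -110.2, 94.7]
tcp_rot: [-1.569, -0.001, -1.588]
contact_force: [0.6, -4.2, 3.8]
grip_width: 0.4
```

Call:
{"name": "arm_command", "arguments": {
  "deltas": [
    [-0.015,0,0,0],
    [-0.015,0,0,0],
    [-0.015,0,0,0],
    [-0.015,0,0,0],
    [-0.015,0,0,0]
  ]
}}

```text
time: 5.8
tool_pos: [555.0, -33.8, 93.7]
tcp_rot: [-1.571, 0.0, -1.588]
contact_force: [0.6, -4.7, 3.5]
grip_width: 0.5
```

Call:
{"name": "arm_command", "arguments": {
  "deltas": [
    [-0.015,0,0,0],
    [-0.015,0,0,0],
    [-0.015,0,0,0],
    [-0.015,0,0,0],
    [-0.015,0,0,0]
  ]
}}

```text
time: 6.3
tool_pos: [556.3, 41.2, 93.7]
tcp_rot: [-1.571, 0.0, -1.588]
contact_force: [0.4, -5.1, 4.3]
grip_width: 0.2
```

Call:
{"name": "arm_command", "arguments": {
  "deltas": [
    [-0.01,0,0,0],
    [-0.01,0,0,0],
    [-0.005,0,0,0],
    [-0.003,0,0,0],
    [-0.003,0,0,0]
  ]
}}

```text
time: 6.8
tool_pos: [556.9, 70.9, 93.6]
tcp_rot: [-1.571, -0.0, -1.588]
contact_force: [-0.4, -4.6, 3.2]
grip_width: 0.5
```

Call:
{"name": "arm_command", "arguments": {
  "deltas": [
    [-0.004,0,0,0],
    [-0.004,0,0,0],
    [-0.003,0,0,0],
    [-0.003,0,0,0],
    [-0.002,0,0,0]
  ]
}}

```text
time: 7.3
tool_pos: [557.1, 87.2, 93.6]
tcp_rot: [-1.571, 0.0, -1.588]
contact_force: [0.3, -4.1, 2.4]
grip_width: 0.4
```

Call:
{"name": "arm_command", "arguments": {
  "deltas": [
    [-0.002,0,0,0],
    [-0.002,0,0,0],
    [-0.002,0,0,0],
    [-0.001,0,0,0],
    [0,0,0,0]
  ]
}}

```text
time: 7.8
tool_pos: [557.3, 89.4, 93.7]
tcp_rot: [-1.572, -0.007, -1.588]
contact_force: [-1.3, -22.8, 2.8]
grip_width: 0.5
```

Fy jumped from 4 N to 23 N at the expected place, so this is the stop. I back off, lift and look.

Call:
{"name": "arm_command", "arguments": {
  "deltas": [
    [0.01,0,0,0],
    [0.02,0,0,0],
    [0,-0.04,0,0],
    [0,-0.05,0,0],
    [0,-0.05,-0.05,0]
  ]
}}

```text
time: 8.3
tool_pos: [524.4, 64.8, 221.5]
tcp_rot: [-1.566, 0.002, -1.589]
contact_force: [0.8, 0.7, -0.2]
grip_width: 0.9
```

```bash
python3 - <<'E'
from h import *
np.set_printoptions(precision=1,suppress=True)
p=vision.capture("top"); save(p,"t3.png")
r,b=boxpose(p);print(r)
C=np.array([555.7,-9.1]);y=np.array([.0169,.9999]);x=np.array([.9999,-.0169])
for n in("cover","red_pivot","red_tip","yellow_tip","red_handle"):
    for q in vision.find_in(p,n)[:2]:
        P=w(p,q["xyz"]);d=P[:2]-C;print(n,P,"box",d@x,d@y,q["confidence"])
hsv=cv2.cvtColor(p["img"],cv2.COLOR_RGB2HSV)
for n,lo,hi in(("red",(0,120,60),(6,255,255)),("red2",(172,120,60),(180,255,255)),("yel",(20,120,90),(34,255,255))):
    m=cv2.inRange(hsv,lo,hi); m[:172]=0;m[255:]=0;m[:,:260]=0;m[:,400:]=0
    if m.sum(): 
        Q=np.array([pix2w(p,u,v,60)[:2] for v,u in zip(*np.nonzero(m))]); d=np.c_[(Q-C)@x,(Q-C)@y]; print(n,len(d),d.mean(0),d.min(0),d.max(0))
cv2.imwrite("pics/t3c.png",cv2.resize(cv2.imread("pics/t3.png")[150:290,170:410],(800,467),interpolation=cv2.INTER_CUBIC))
print(bot.get_obs()["tool_pos"])
E
```

```text
((553.7861328125, -113.35443115234375), (289.3713684082031, 198.74636840820312), 89.09617614746094)
cover [540.  205.6  79.1] box -19.298759581200844 214.3686981420972 0.97
cover [ 393.9 -217.2   77. ] box -158.2180390894559 -210.81300645545852 0.17
red_pivot [555.7 -88.3  33. ] box 1.3366679235732102 -79.18841771466184 0.74
red_tip [564.8 -85.2  60.5] box 10.429944901148811 -75.95782175599949 0.47
yellow_tip [ 566.2 -183.1   62.3] box 13.465646842258918 -173.82421175318004 0.73
red_handle [567.8 -87.6  56.9] box 13.474493431911336 -78.33288175764312 0.68
red 186 [  7.7 -75.9] [-27.1 -92.7] [ 43.2 -61.7]
yel 338 [  18.9 -160.8] [ -28.2 -189.1] [ 54.1 -68.5]
[521.2  64.9 217.8]
```

View pics/t3c.png

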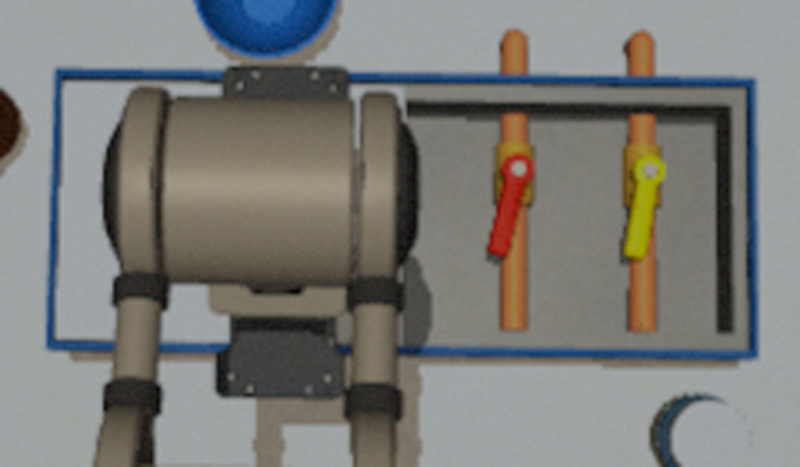

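The cover is clear of the pit. Red is at box y = -83 (crop (518,168), tip (497,250)), which puts it about 0.25 rad from open. Yellow is at (650,170). I'll come down on the -y side of the red handle.

Call:
{"name": "arm_command", "arguments": {
  "deltas": [
    [0.045,0,0.0055,0],
    [0.045,0,0,0],
    [0.045,0,0,0],
    [0.0425,0,0,0],
    [0,0,0,0]
  ]
}}

```text
time: 9.1
tool_pos: [523.7, -117.6, 216.8]
tcp_rot: [-1.574, -0.0, -1.593]
contact_force: [-0.3, 0.2, -0.4]
grip_width: 0.4
```

Call:
{"name": "arm_command", "arguments": {
  "deltas": [
    [0,0.04,0,0],
    [0,0.04,0,0],
    [0,0.03,0,0],
    [0,0,0,0]
  ]
}}

```text
time: 9.5
tool_pos: [520.9, -111.3, 103.8]
tcp_rot: [-1.581, 0.004, -1.588]
contact_force: [0.1, -0.1, 0.6]
grip_width: 0.5
```

```bash
python3 - <<'E'
from h import *
np.set_printoptions(precision=1,suppress=True)
P=bot.get_obs()["tool_pos"];C=np.array([555.7,-9.1]);y=np.array([.0169,.9999]);x=np.array([.9999,-.0169])
print(P,(P[:2]-C)@x,(P[:2]-C)@y)
p=vision.capture("scene"); save(p,"s4.png")
cv2.imwrite("pics/s4c.png",cv2.resize(cv2.imread("pics/s4.png")[100:250,150:350],(800,600),interpolation=cv2.INTER_CUBIC))
E
```

```text
[ 520.9 -111.3  103.8] -33.043349346774455 -102.74449665054978
```

View pics/s4c.png

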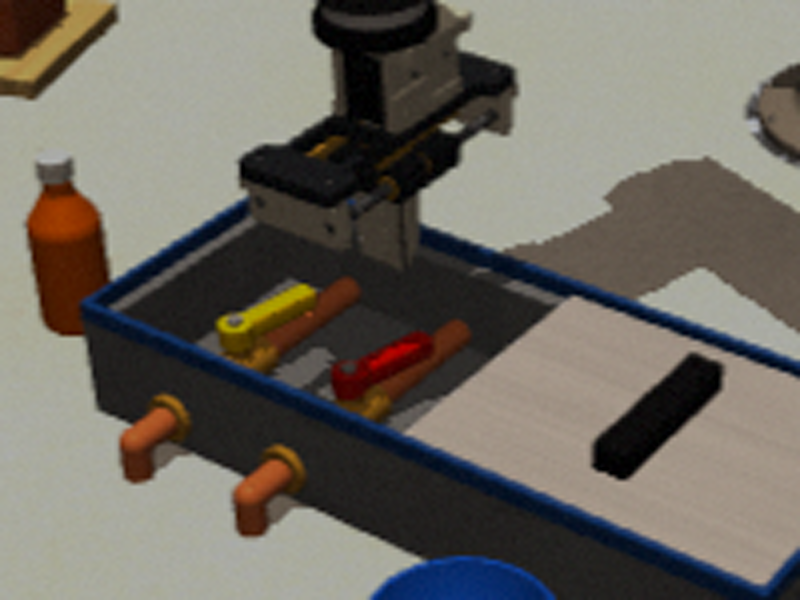

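The fingers hang above the gap between the two handles and the cover lies flat. I lower into the pit.

Call:
{"name": "arm_command", "arguments": {
  "deltas": [
    [0.003,0.02,0.003,0],
    [0,0.02,0,0],
    [0,0.007,0,0],
    [0,0,0,0],
    [0,0,0,0]
  ]
}}

```text
time: 10.05
tool_pos: [527.7, -116.2, 63.3]
tcp_rot: [-1.569, -0.0, -1.588]
contact_force: [0.1, 0.4, 0.2]
grip_width: 0.2
```

Call:
{"name": "arm_command", "arguments": {
  "deltas": [
    [0,0.007,-0.003,0],
    [0,0,0,0],
    [-0.005,0,0,0],
    [-0.005,0,0,0]
  ]
}}

```text
time: 10.45
tool_pos: [524.1, -105.8, 55.3]
tcp_rot: [-1.57, 0.0, -1.589]
contact_force: [-0.1, 0.2, -0.3]
grip_width: 0.3
```

Call:
{"name": "arm_command", "arguments": {
  "deltas": [
    [-0.005,0,0.001,0],
    [-0.005,0,0.001,0],
    [-0.005,0,0.001,0],
    [-0.005,0,0.001,0],
    [-0.004,0,0.001,0]
  ]
}}

```text
time: 10.95
tool_pos: [529.9, -81.9, 55.2]
tcp_rot: [-1.57, -0.0, -1.588]
contact_force: [0.6, -3.7, 1.0]
grip_width: 0.4
```

Call:
{"name": "arm_command", "arguments": {
  "deltas": [
    [-0.004,0,0.0025,0],
    [-0.004,0,0.0025,0],
    [-0.003,0,0.0025,0],
    [-0.003,0,0.003,0],
    [-0.003,0,0.0035,0]
  ]
}}

```text
time: 11.45
tool_pos: [543.6, -65.0, 55.0]
tcp_rot: [-1.572, 0.0, -1.588]
contact_force: [-2.8, -1.1, 0.8]
grip_width: 0.5
```

Call:
{"name": "arm_command", "arguments": {
  "deltas": [
    [-0.002,0,0.004,0],
    [-0.002,0,0.004,0],
    [-0.001,0,0.004,0],
    [-0.001,0,0.003,0],
    [0,0,0.002,0]
  ]
}}

```text
time: 11.95
tool_pos: [561.0, -59.2, 55.0]
tcp_rot: [-1.571, 0.001, -1.588]
contact_force: [-3.5, 3.0, 3.4]
grip_width: 0.5
```

Call:
{"name": "arm_command", "arguments": {
  "deltas": [
    [0,0,0.0015,0],
    [0,0,0.001,0],
    [0,0,0.001,0],
    [0,0,0,0]
  ]
}}

```text
time: 12.35
tool_pos: [564.5, -59.7, 55.1]
tcp_rot: [-1.571, 0.0, -1.588]
contact_force: [-3.8, 2.2, 2.3]
grip_width: 0.5
```

Call:
{"name": "arm_command", "arguments": {
  "deltas": [
    [0,0,0.001,0],
    [0,0,0.001,0],
    [0,0,0.001,0],
    [0,0,0,0]
  ]
}}

```text
time: 12.75
tool_pos: [567.3, -59.7, 55.1]
tcp_rot: [-1.571, 0.0, -1.588]
contact_force: [-3.7, 4.0, 3.0]
grip_width: 0.4
```

Call:
{"name": "arm_command", "arguments": {
  "deltas": [
    [0,0,0.001,0],
    [0,0,0.001,0],
    [0,0,0.001,0],
    [0,0,0,0]
  ]
}}

```text
time: 13.15
tool_pos: [568.1, -59.6, 54.9]
tcp_rot: [-1.576, 0.001, -1.588]
contact_force: [-11.7, 2.8, 8.5]
grip_width: 0.5
```

Call:
{"name": "arm_command", "arguments": {
  "deltas": [
    [0,0,0.001,0],
    [0,0,0.0005,0],
    [0,0,0,0]
  ]
}}

```text
time: 13.45
tool_pos: [568.2, -59.5, 54.8]
tcp_rot: [-1.579, 0.001, -1.588]
contact_force: [-15.9, 3.0, 11.8]
grip_width: 0.4
```

The handle is at its stop. I back off toward -x, lift, move clear and check.

Call:
{"name": "arm_command", "arguments": {
  "deltas": [
    [0,0,-0.01,0],
    [0,0,-0.02,0],
    [0,-0.04,0,0],
    [0,-0.05,0,0],
    [0,-0.05,0,0]
  ]
}}

```text
time: 13.95
tool_pos: [542.2, -60.1, 196.7]
tcp_rot: [-1.569, -0.001, -1.589]
contact_force: [0.5, -1.1, -0.2]
grip_width: 0.9
```

Call:
{"name": "arm_command", "arguments": {
  "deltas": [
    [0,-0.03,-0.045,0],
    [0,0,-0.045,0],
    [0,0,-0.045,0],
    [0,0,-0.02,0],
    [0,0,0,0]
  ]
}}

```text
time: 14.45
tool_pos: [388.9, -57.1, 223.4]
tcp_rot: [-1.568, -0.001, -1.589]
contact_force: [0.8, 0.1, 0.1]
grip_width: 0.6
```

```bash
python3 - <<'E'
from h import *
np.set_printoptions(precision=1,suppress=True)
p=vision.capture("top"); save(p,"t5.png")
C=np.array([555.7,-9.1]);y=np.array([.0169,.9999]);x=np.array([.9999,-.0169])
hsv=cv2.cvtColor(p["img"],cv2.COLOR_RGB2HSV)
for n,lo,hi in(("red",(0,190,60),(5,255,255)),("yel",(27,150,90),(34,255,255))):
    m=cv2.inRange(hsv,lo,hi); m[:172]=0;m[255:]=0;m[:,:260]=0;m[:,400:]=0
    Q=np.array([pix2w(p,u,v,60)[:2] for v,u in zip(*np.nonzero(m))],np.float32); d=np.c_[(Q-C)@x,(Q-C)@y].astype(np.float32); print(n,len(d),d.mean(0),d.min(0),d.max(0),cv2.minAreaRect(d))
g=p["img"].max(2); m=(g<45).astype(np.uint8); m[:185]=0;m[245:]=0;m[:,:190]=0;m[:,275:]=0
Q=np.array([pix2w(p,u,v,98)[:2] for v,u in zip(*np.nonzero(m))]); 
if len(Q): d=np.c_[(Q-C)@x,(Q-C)@y]; print("bar",len(d),d.mean(0),d.min(0),d.max(0))
for n,z in(("glaze_jar",75),("bowl",45),("brush_pot",85),("slip_bottle",130)):
    for q in vision.regions_of(p,n)[:1]:
        P=np.array([pix2w(p,u,v,z)[:2] for v,u in zip(*np.nonzero(q["mask"]))]);print(n,P.mean(0),q["confidence"])
cv2.imwrite("pics/t5c.png",cv2.resize(cv2.imread("pics/t5.png")[150:290,170:410],(800,467),interpolation=cv2.INTER_CUBIC))
E
```

```text
red 164 [ 34.  -53.8] [ 23.7 -92.7] [ 43.2 -20.4] ((33.07896423339844, -56.56255340576172), (19.406787872314453, 72.28128051757812), 0.7790109515190125)
yel 188 [   9.3 -172.7] [ -25.8 -186.7] [  46.9 -160. ] ((10.144908905029297, -173.9893798828125), (20.24371337890625, 74.27108764648438), 83.00607299804688)
bar 399 [  0.3 121.5] [-53.5 110.5] [ 52.  132.4]
glaze_jar [ 400.5 -222.8] 0.66
bowl [727.3  90.6] 0.82
brush_pot [625.9 301.6] 0.71
slip_bottle [ 568.4 -323.7] 0.91
```

View pics/t5c.png

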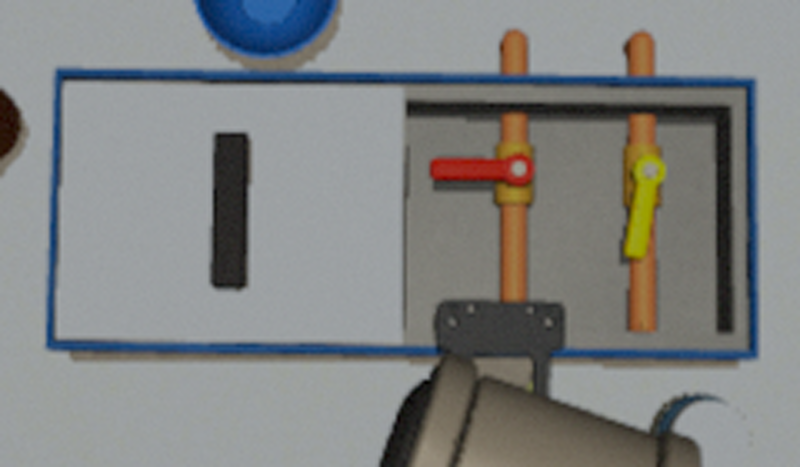

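The red handle is square across its pipe, with its tip at crop (433,168). The yellow handle is as it was and the bar is at box y = 121.5, which is the stop. I hand in.

```bash
python3 -c "
from plant import job;print(job.close_job())"
```

```text
the job is handed in; nothing more can be done
None
```

The job is done and handed in at about 14.5 s of robot time, with the cover open and the red valve shut. I pushed the cover to its end stop with closed fingers, then pushed the red handle round to its stop, backed off and lifted clear.

Last checks from the top camera:
- **Cover:** the bar centre is at box y ≈ 121.5 mm, against a stop at 122. The push force jumped from 4 N to 23 N there, and the cover looks flat in its track.
- **Red handle:** it is square across its pipe, within about 0.01 rad in the image. The force rose to about 16 N at its stop.
- **Yellow handle:** it is where it started.
- **Bystanders:** the bowl, pot and bottle are within about 2 mm of where they were first seen. The jar reads about 8 mm off, but the arm partly hid it in that picture. Its visible edge looks unchanged, and I planned every move to stay above it.

No check failed. The highest reading between moves was about 23 N, well under the limits.

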